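Stand a housing cover in front of the laser scanner and arm it with the switch key

TASK

Take the housing cover out of the sloped rack and stand it upright by itself on its long thin edge, centred on and in line with the yellow strip of the scanning stage, ribbed face towards the black laser head. Then take the red switch key out of its blue holder, push it fully home in the brass lock of the grey control unit, turn it clockwise all the way to the stop, and leave it in the lock. Leave the mug, the steel weight and the white jar where they are.

Things in the scene. Friction and masses are not known exactly. Their poses are not given: they have to be found in the camera images.
- cover: Aluminium plate 130 long (y) x 110 high (z) x 16 mm thick (x), 0.35 kg. Origin: middle of the long thin edge to stand on, which rests on the rack's ledge at the start; z points up the plate to the far edge (grip there); x out of the face with 5 black ribs; faces at x = +-8 mm. Starts leaning 38 deg from vertical, upper edge nearer the robot, ribs up and away from the robot.
- rack: Fixed grey sloped rack, 125 x 150 mm. Origin at table level, 35 mm under the middle of the cover's lower edge; cover's length along rack y. Bed behind the cover reaches 30 mm up the slope in the middle, 72 mm on two arms 38 to 62 mm either side; the cover's upper 38 mm is free on both faces. An 8 mm lip holds the ribbed face's foot: draw the cover out along its slope.
- strip (a point): Centre of the yellow strip (40 mm along x, 160 mm along y) on the fixed dark steel stage; the point is on the stage's upper surface, 12 mm above the table. z up, x towards the laser head, y along the strip. Stage plate: from x = -65 to +185 mm, y = +-90 mm.
- lens (a point): Middle of the amber window of the black laser head fixed on the stage, 120 mm along x from the strip and 56 mm above the stage. The head is 60 x 90 mm and its top is 94 mm above the table.
- key: Switch key standing upright in its holder, 60 g. Red head 16 thick (x) x 44 wide (y) x 50 mm tall, above a steel blade 8 (x) x 20 (y) x 26 mm long, its last 4 mm narrowed to 6 x 18. Origin: middle of the shoulder (underside of the head, where the blade begins); z up. A half turn about z makes no difference.
- holder: Fixed blue key holder block 60 x 60 x 55 mm, origin under its centre, slot in the middle of its top 11 mm (x) x 23 mm (y), 31 mm deep. The key's shoulder rests on its top, 55 mm above the table, the key's axes along the holder's.
- keyway (a point): Middle of the slot's mouth in the brass lock cylinder (34 mm square, in a black ring 68 mm across, 2 mm lower) on the fixed grey control unit (130 x 150 x 45 mm). Mouth 75 mm above the table. Slot 11 mm along x, 23 mm along y, 30 mm deep, 2 mm chamfer; the key's shoulder rests on the mouth when home. z up; turns with the lock.
- rotor (a joint): Turn of the lock cylinder in rad, growing clockwise seen from above: 0 off, stop at 1.2 (fully on); starts at 0 to 0.15. Friction 0.05 N m keeps it where it is left. The blade has about 0.15 rad of play in the slot, so turn the key that much further.
- mug: White mug, 76 mm across, 90 mm tall, origin under its centre. Leave alone.
- weight: Steel cylinder 40 mm across, 60 mm tall, origin under its centre. Leave alone.
- jar: White plastic jar, 50 mm across, 65 mm tall, origin under its centre. Leave alone.
Things that resemble listed ones, but are neither listed nor needed, are in the scene too. Leave any pink or purple look-alike of the rack alone.

How it is judged:
By the outcome, as a careful person would: the job done as asked, in the order asked, and still so for the second after the job is handed in, with the robot touching nothing.
It also fails if it takes over 51 s, if anything falls off the work surface, if the arm or the gripper's body presses on something with over 40 N, if the wrist force passes 120 N, or if a joint passes its speed limit or range.

ROBOT

A 6-joint arm with a two-finger parallel gripper is mounted at the origin on the work surface. World frame = base frame: x ahead of the robot, y to its left, z up, the work surface at z = 0. Lengths are in m, angles in rad, forces in N, time in s.
With the tool pointing down it reaches from about 0.35 to 0.875 m from the base axis. Payload 15.5 kg.
Tool frame: the origin (TCP) lies at the very end of the fingers, on their centre line; the grasp point (between the pads) lies 19 mm behind it; z points along the fingers, y is the line along which they close (so a half turn about z gives the same grasp; the last joint's range is limited). The gripper opens to 85 mm and grips with 20 to 120 N. Pads are 22 mm wide; open, the fingers measure 114 mm over their backs; the gripper's body (76 mm by 85 mm) begins 54 mm behind the grasp point. The pads swing forward as they close: fully open they stand 13 mm farther back than shut.
Start: joints at [-1.387, 0.494, 1.345, -0, 1.302, -0.096], TCP at [0.173, -0.601, 0.207] pointing down, gripper open.
Joint ranges: [-2.91, 2.91], [-0.82, 2.16], [0.22, 2.67], [-1.22, 4.37], [0.12, 2.79], [-3.08, 3.08]. Speed limits (rad/s): [1.89, 1.89, 2.57, 3.01, 3.01, 3.01].

INTERFACE

Orientations are given as a rotation vector (axis times angle).
In Python, from rig import ctrl gives the robot as it stands.
- The arm moves only by the shell command python3 -m handwheel 'ROWS' [OPENING]. ROWS is JSON, a list of rows, each a list of 6 numbers: the shift along the tool's x, y, z scaled (see below), then the turn, a rotation vector about the tool's x, y, z scaled (see below). In form: [[x, y, z, ax, ay, az], ...]. A call has 1 to 8 rows; each row shifts and turns the commanded pose from where the row before left it, along the tool's axes as they then stand; what a row does not reach is not made up. The controller multiplies each number of a shift by 0.03 m and each number of a turn by 0.12 rad. A row lasts 1/12 s, in which the tool goes at most 41.7 mm and 7.16 degrees, less where a joint would pass 70% of its speed; a pose out of reach is approached as far as the arm can. A call with a number of a shift or a turn outside -1 to 1 is refused whole. A call with a gripper value outside its range is refused whole. OPENING is the closure, from 0 (fully open) to 1 (shut), set as the call begins (- or left out, the last holds). The fingers move at their own pace and stop on an object; the grip force is fixed at half the most. Time passes only in rows, so rows that do not move let the fingers close. It gives the time, the measured TCP pose, the force, the opening and the grip force at its end, in the units of the state.
- ctrl.state(): the state, without advancing time (a new reading comes with each control period).
- ctrl.get_image(name): name is "scene" or "top" or "wrist"; returns the picture (420x560x3 uint8, red, green, blue); there is no depth.
- ctrl.get_calibration(name): a dict with "intrinsics" (3x3 intrinsics, pixels), "view" (4x4, takes a point from world to camera coordinates). Camera axes: x right, y down, z forward; pixel columns grow to the right and rows downward; lengths in m; the calibration is good to about 2 mm. A picture is of the moment at which its call begins: read the wrist's pose just before it. get_calibration takes no time and is no camera call; for the wrist camera it gives the pose at the moment of the call.
- ctrl.sign_off(): hands the job in; it is judged then, once.
The state is a dict: "clock": time; "q": joint angles; "joint_velocities": joint speeds; "effort": joint torques, N m; "position": TCP position; "tool_rot": TCP orientation; "force": force on the tool from outside, world axes, zero at the start; "wrist_torque": the same for the moment, N m; "grip_width": finger opening in m; "finger_force": force on a finger pad.
Only numpy, scipy, OpenCV 4.12 (cv2) and the standard library are available. Lean on these libraries where they do the work, as an engineer would, in place of code of your own. Each camera call takes 0.05 s, during which the arm holds its last target. There are 200 camera calls.

## Working session

There is one attempt and no reset: what is moved stays moved. The work goes in short steps, Python scripts to look and compute and a shell command to move; the robot and the scene stay as the last step left them, time stands still between calls to the robot, and variables do not carry over. Pictures are saved under pics/ and viewed, at most 10 in all, crops included, and the job is handed in when it is done.

```bash
ls; mkdir -p pics; python3 - <<'E'
from rig import ctrl
import cv2,numpy as np
np.set_printoptions(precision=4,suppress=True)
print(ctrl.state())
for n in("scene","top"):
    im=ctrl.get_image(n); cv2.imwrite(f"pics/{n}0.png",im[:,:,::-1])
    c=ctrl.get_calibration(n);print(n,c["intrinsics"],c["view"])
E
```

```text
pics
{'clock': 0.0, 'q': array([-1.3865,  0.4942,  1.3461,  0.    ,  1.3025, -0.0955]), 'joint_velocities': array([-0.0015,  0.0009, -0.0021, -0.0001,  0.0001,  0.0008]), 'effort': array([  0.0038, -88.2156, -38.3866,   0.0002,   0.0101,   0.    ]), 'position': array([ 0.1725, -0.6003,  0.2067]), 'tool_rot': array([-3.1097, -0.4378,  0.    ]), 'force': array([ 0.3862, -0.0892,  0.0185]), 'wrist_torque': array([ 0.0258, -0.0106,  0.0499]), 'finger_force': 0.0, 'grip_width': 0.08574874594316693}
scene [[387.9707   0.     274.1815]
 [  0.     387.9707 209.055 ]
 [  0.       0.       1.    ]] [[-0.158   0.9874  0.0039  0.1012]
 [ 0.7928  0.1292 -0.5957 -0.3821]
 [-0.5887 -0.0911 -0.8032  1.5611]
 [ 0.      0.      0.      1.    ]]
top [[379.5087   0.     278.3228]
 [  0.     379.5087 205.3713]
 [  0.       0.       1.    ]] [[ 0.0008 -0.9999  0.0142 -0.0219]
 [-0.9976 -0.0018 -0.0697  0.545 ]
 [ 0.0697 -0.0141 -0.9975  1.1199]
 [ 0.      0.      0.      1.    ]]
```

View pics/scene0.png

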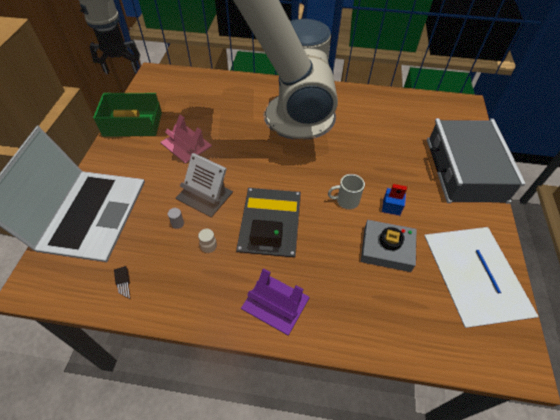

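View pics/top0.png

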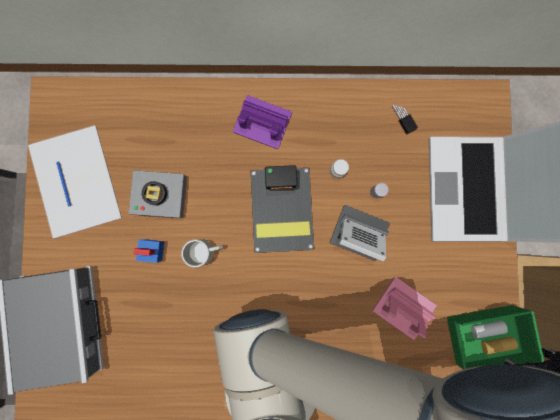

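The scene shows three racks: pink (185,138 scene / 405,308 top), purple (275,300 / 263,122) and grey (205,185 / 363,235). The grey one is meant: it is the only one holding the ribbed plate. Stage strip is at (272,205)/(283,230), key (398,192)/(145,251), lock (392,238)/(154,193). Next I'll enlarge these.

```bash
cat > h.py <<'E'
from rig import ctrl
import cv2,numpy as np
from scipy.spatial.transform import Rotation as R
np.set_printoptions(precision=4,suppress=True)
def cal(n):
    c=ctrl.get_calibration(n);return np.array(c["intrinsics"]),np.array(c["view"])
def proj(c,p):
    K,V=c;q=V[:3,:3]@np.asarray(p,float)+V[:3,3];q=K@q;return q[:2]/q[2]
def ray(c,uv):
    K,V=c;d=V[:3,:3].T@np.linalg.inv(K)@[uv[0],uv[1],1];return -V[:3,:3].T@V[:3,3],d
def onz(c,uv,z):
    o,d=ray(c,uv);return o+d*(z-o[2])/d[2]
def tri(obs):  # [(cal,uv)...] -> point, rms
    A=np.zeros((3,3));b=np.zeros(3);L=[]
    for c,uv in obs:
        o,d=ray(c,uv);d=d/np.linalg.norm(d);P=np.eye(3)-np.outer(d,d);A+=P;b+=P@o;L.append((o,P))
    p=np.linalg.solve(A,b);return p,[round(1e3*np.linalg.norm(P@(p-o)),1) for o,P in L]
def to(pos,Rt,s=None):
    """total tool-frame shift (units .03 m) in the current tool axes, and total turn (units .12 rad)"""
    s=s or ctrl.state();R0=R.from_rotvec(s["tool_rot"])
    print("now",s["position"],"shift",R0.inv().apply(np.array(pos)-s["position"])/.03,"turn",(R0.inv()*Rt).as_rotvec()/.12, "shift in new axes",Rt.inv().apply(np.array(pos)-s["position"])/.03)
def frame(y,z):  # tool rotation from closing axis & pointing axis
    z=np.array(z)/np.linalg.norm(z);y=np.array(y)-z*np.dot(y,z);y/=np.linalg.norm(y)
    return R.from_matrix(np.c_[np.cross(y,z),y,z])
E
python3 - <<'E'
from h import *
def tiles(f,regs,out):
    im=cv2.imread(f);t=[cv2.resize(im[y:y+60,x:x+80],(400,300),interpolation=cv2.INTER_CUBIC) for x,y in regs]
    cv2.imwrite(out,np.vstack([np.hstack(t[:2]),np.hstack(t[2:])]))
tiles("pics/scene0.png",[(165,152),(235,180),(355,165),(350,215)],"pics/sc.png")
tiles("pics/top0.png",[(325,205),(245,200),(110,220),(115,163)],"pics/tc.png")
K,V=cal("wrist");s=ctrl.state();Rt=R.from_rotvec(s["tool_rot"])
print(K,"cam in tool",Rt.inv().apply(-V[:3,:3].T@V[:3,3]-s["position"]),"R",(Rt.as_matrix().T@V[:3,:3].T), "toolR",Rt.as_matrix())
E
```

```text
[[355.1485   0.     275.206 ]
 [  0.     355.1485 204.5256]
 [  0.       0.       1.    ]] cam in tool [ 0.0653 -0.0001 -0.1675] R [[-0.0005 -0.9658 -0.2593]
 [ 1.     -0.0008  0.0009]
 [-0.0011 -0.2593  0.9658]] toolR [[ 0.9611  0.2762 -0.0002]
 [ 0.2762 -0.9611  0.0011]
 [ 0.0001 -0.0011 -1.    ]]
```

View pics/sc.png

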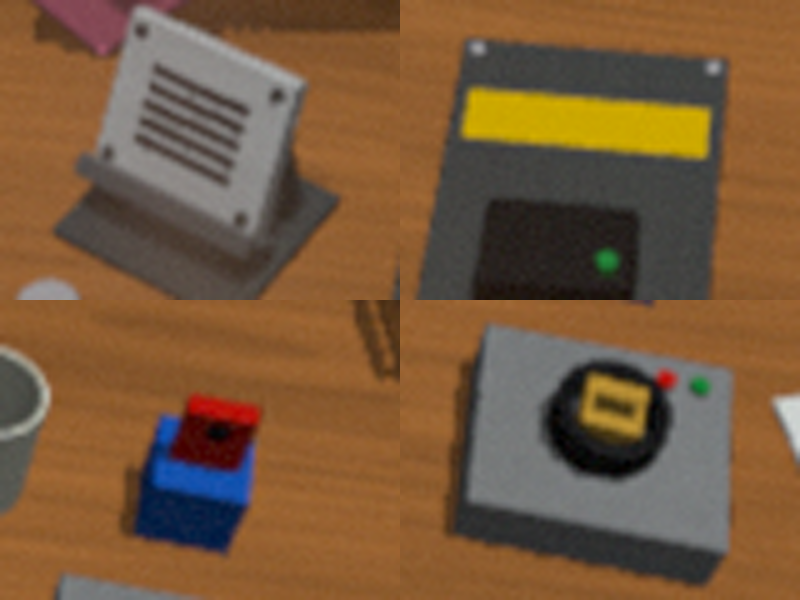

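View pics/tc.png

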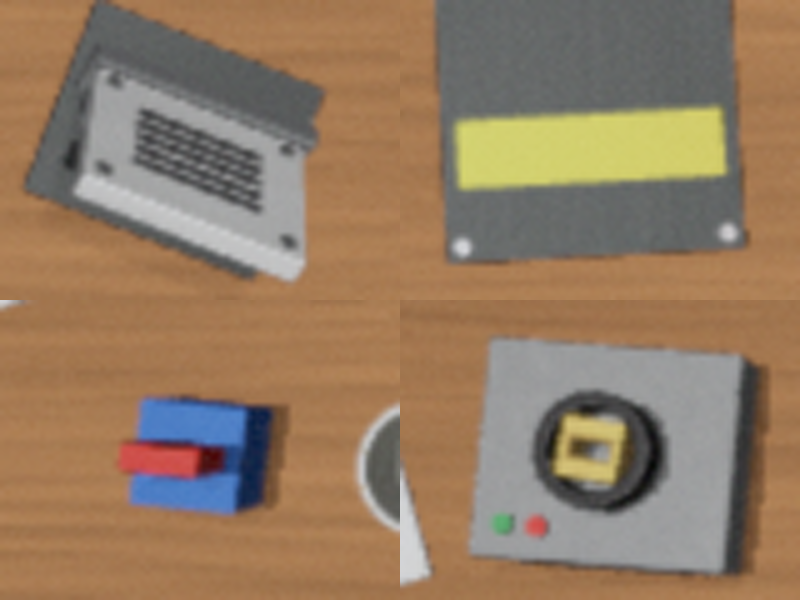

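Crops (tile pixels, 5x). The cover's ribs face away from the robot and its four screws are clear. The strip corners are clear. The key stands in the blue holder with its head width roughly along world y. The brass square is in its black ring, with the slot centre near tile (592,450).

```bash
cat > m.py <<'E'
from h import *
S,T=cal("scene"),cal("top")
def p(off,l): return [((x+.5)/5-.5+off[0],(y+.5)/5-.5+off[1]) for x,y in l]
def both(name,so,sl,to_,tl):
    P=[]
    for a,b in zip(p(so,sl),p(to_,tl)):
        q,e=tri([(S,a),(T,b)]);P.append(q);print(name,q,e)
    return np.array(P)
c=both("screw",(165,152),[(141,31),(278,97),(240,219),(107,153)],(325,205),[(289,241),(104,167),(115,78),(288,148)])
both("cover top A,B",(165,152),[(302,78),(140,8)],(325,205),[(85,176),(303,262)])
Y=c[1]-c[0]+c[2]-c[3];Z=c[0]+c[1]-c[2]-c[3];Yu=Y/np.linalg.norm(Y);Zu=Z/np.linalg.norm(Z)
print("center",c.mean(0),"Y",Yu,"Z",Zu,"len",np.linalg.norm(Y)/2,np.linalg.norm(Z)/2,"X",np.cross(Yu,Zu),"lean",np.degrees(np.arccos(Zu[2])))
s=both("strip",(235,180),[(70,88),(310,108),(308,158),(61,138)],(245,200),[(327,175),(60,189),(56,122),(323,107)])
print(s.mean(0),"yaw",np.degrees(np.arctan2(*(s[1]-s[0]+s[2]-s[3])[:2])))
l=both("brass",(350,215),[(190,72),(250,83),(243,140),(178,130)],(115,163),[(225,185),(155,178),(160,112),(230,118)])
print(l.mean(0))
print("slot top",onz(T,p((115,163),[(192,150)])[0],.075),"brass z=.075",[onz(T,q,.075) for q in p((115,163),[(225,185),(155,178),(160,112),(230,118)])])
print("slot scene",onz(S,p((350,215),[(215,104)])[0],.075))
k=[onz(T,q,.105) for q in p((110,220),[(122,142),(120,168),(197,178),(203,150)])];print("key",np.array(k),np.mean(k,0))
h=[onz(T,q,.055) for q in p((110,220),[(142,98),(247,107),(238,214),(131,203)])];print("holder",np.array(h),np.mean(h,0))
both("key top",(355,165),[(187,95),(262,105)],(110,220),[(197,178),(120,168)])
E
python3 m.py
```

```text
screw [ 0.4088 -0.3044  0.1152] [np.float64(0.2), np.float64(0.2)]
screw [ 0.449  -0.2037  0.1136] [np.float64(0.2), np.float64(0.2)]
screw [ 0.4998 -0.2232  0.0491] [np.float64(0.0), np.float64(0.0)]
screw [ 0.4591 -0.3242  0.0483] [np.float64(0.1), np.float64(0.1)]
cover top A,B [ 0.4442 -0.1892  0.1289] [np.float64(1.5), np.float64(1.5)]
cover top A,B [ 0.3978 -0.3078  0.125 ] [np.float64(1.4), np.float64(1.4)]
center [ 0.4542 -0.2639  0.0815] Y [ 0.3726  0.928  -0.003 ] Z [-0.5937  0.2307  0.7709] len 0.10866208747663415 0.08520428984423278 X [ 0.7161 -0.2854  0.6369] lean 39.566994798831324
strip [ 0.4575 -0.1164  0.0087] [np.float64(0.6), np.float64(0.6)]
strip [0.449  0.0442 0.0095] [np.float64(0.4), np.float64(0.4)]
strip [0.4892 0.0474 0.0083] [np.float64(0.9), np.float64(0.9)]
strip [ 0.4985 -0.1143  0.0075] [np.float64(0.7), np.float64(0.7)]
[ 0.4735 -0.0348  0.0085] yaw -3.1486732001034508
brass [0.5572 0.3223 0.0706] [np.float64(3.6), np.float64(3.6)]
brass [0.561  0.3587 0.0737] [np.float64(1.2), np.float64(1.2)]
brass [0.5992 0.3559 0.0709] [np.float64(0.5), np.float64(0.5)]
brass [0.5962 0.3185 0.0672] [np.float64(0.8), np.float64(0.8)]
[0.5784 0.3389 0.0706]
slot top [0.5769 0.3364 0.075 ] brass z=.075 [array([0.557 , 0.3173, 0.075 ]), array([0.5609, 0.357 , 0.075 ]), array([0.5987, 0.3551, 0.075 ]), array([0.5953, 0.3153, 0.075 ])]
slot scene [0.5797 0.3389 0.075 ]
key [[0.4213 0.3751 0.105 ]
 [0.4071 0.3758 0.105 ]
 [0.4017 0.3337 0.105 ]
 [0.4169 0.3309 0.105 ]] [0.4118 0.3539 0.105 ]
holder [[0.4443 0.3825 0.055 ]
 [0.4392 0.3223 0.055 ]
 [0.3782 0.326  0.055 ]
 [0.3845 0.3871 0.055 ]] [0.4115 0.3545 0.055 ]
key top [0.4014 0.3352 0.0994] [np.float64(0.3), np.float64(0.3)]
key top [0.407  0.3779 0.104 ] [np.float64(1.6), np.float64(1.6)]
```

Heights come out at: strip 8.5 mm (12 expected), brass 71 (75), key top 102 (105), cover origin 33 (35). So the fixed cameras read about 3 mm low, and the rest of the geometry is consistent. The plan is to move over the cover, turn the tool along the slope, then refine with the wrist camera.

```bash
A='[.64,-.6,-.11,0,0,0]'
python3 -m handwheel '[[0.64,-0.6,-0.11,0,0,0],[0.64,-0.6,-0.11,0,0,0],[0.64,-0.6,-0.11,0,0,0],[0.64,-0.6,-0.11,0,0,0],[0.64,-0.6,-0.11,0,0,0],[0.64,-0.6,-0.11,0,0,0],[0.64,-0.6,-0.11,0,0,0],[0.64,-0.6,-0.11,0,0,0]]' 0
python3 -m handwheel '[[0.64,-0.6,-0.11,0,0,0],[0.64,-0.6,-0.11,0,0,0],[0.64,-0.6,-0.11,0,0,0],[0.64,-0.6,-0.11,0,0,0],[0.64,-0.6,-0.11,0,0,0],[0.64,-0.6,-0.11,0,0,0],[0.64,-0.6,-0.11,0,0,0],[0.64,-0.6,-0.11,0,0,0]]' 0
cat > cov.py <<'E'
from h import *
def cover(psi=-21.8):
    a=np.radians(psi);l=np.radians(38);h=np.array([np.cos(a),np.sin(a),0]);u=np.array([0,0,1.])
    X=np.cos(l)*h+np.sin(l)*u;Z=-np.sin(l)*h+np.cos(l)*u
    return X,np.cross(Z,X),Z
O=np.array([.4798,-.2742,.035])
E
python3 - <<'E'
from cov import *
X,Y,Z=cover();Rt=frame(X,-Z);print(X,Y,Z)
to(O+.16*Z,Rt)
E
```

```text
clock: 0.77
position: [0.2808, -0.4185, 0.2336]
tool_rot: [-3.11, -0.438, 0.0]
force: [1.2, -0.8, 0.1]
grip_width: 0.0854
finger_force: 0.0
clock: 1.43
position: [0.3886, -0.2378, 0.2601]
tool_rot: [-3.111, -0.438, 0.0]
force: [0.4, -0.6, 0.9]
grip_width: 0.0856
finger_force: 0.0
[ 0.7317 -0.2926  0.6157] [0.3714 0.9285 0.    ] [-0.5716  0.2286  0.788 ]
now [ 0.3886 -0.2378  0.2601] shift [-0.0074 -0.0069  3.3011] turn [-5.1369  2.5141 -7.3004] shift in new axes [ 0.0013 -2.0411  2.5945]
```

```bash
python3 -m handwheel '[[0,0,0,-0.428,0.2095,-0.608],[0,0,0,-0.428,0.2095,-0.608],[0,0,0,-0.428,0.2095,-0.608],[0,0,0,-0.428,0.2095,-0.608],[0,0,0,-0.428,0.2095,-0.608],[0,0,0,-0.428,0.2095,-0.608]]' | tail -3
python3 -m handwheel '[[0,0,0,-0.428,0.2095,-0.608],[0,0,0,-0.428,0.2095,-0.608],[0,0,0,-0.428,0.2095,-0.608],[0,0,0,-0.428,0.2095,-0.608],[0,0,0,-0.428,0.2095,-0.608],[0,0,0,-0.428,0.2095,-0.608],[0,0,0,0,0,0]]'
python3 - <<'E'
from cov import *
import pickle
c1=cal("wrist");a=ctrl.get_image("wrist")
pickle.dump((c1,a),open("w1.pkl","wb"))
X,Y,Z=cover();to(O+.16*Z,frame(X,-Z))
E
python3 -m handwheel '[[0,-0.7,0.8,0,0,0],[0,-0.7,0.9,0,0,0],[0,-0.64,0.9,0,0,0],[0,0,0,0,0,0]]'
python3 - <<'E'
from cov import *
import pickle
c1,a=pickle.load(open("w1.pkl","rb"))
c2=cal("wrist");b=ctrl.get_image("wrist")
pickle.dump((c2,b),open("w2.pkl","wb"))
X,Y,Z=cover();to(O+.16*Z,frame(X,-Z))
for c in(c1,c2):
    print([proj(c,O+x*X+y*Y+.11*Z).round(1) for x in(-.008,.008) for y in(-.065,.065)])
im=np.vstack([a,b])[:,:,::-1]
cv2.imwrite("pics/w12.png",cv2.resize(im,None,fx=.714,fy=.714,interpolation=cv2.INTER_AREA))
E
```

```text
force: [0.1, 0.5, -1.1]
grip_width: 0.0853
finger_force: 0.0
clock: 2.52
position: [0.388, -0.2367, 0.2585]
tool_rot: [2.202, 1.382, 0.468]
force: [-0.3, 0.1, -1.6]
grip_width: 0.0853
finger_force: 0.0
now [ 0.3881 -0.2372  0.2588] shift [-0.1071 -1.8534  2.6745] turn [-0.4362  0.1367 -0.6015] shift in new axes [-0.0111 -1.9951  2.5728]
clock: 2.9
position: [0.3918, -0.2306, 0.1926]
tool_rot: [2.2, 1.38, 0.493]
force: [-0.5, 0.6, 0.7]
grip_width: 0.0853
finger_force: 0.0
now [ 0.3918 -0.2308  0.1936] shift [-0.2998 -0.63    0.8697] turn [-0.3526  0.0036 -0.5908] shift in new axes [-0.2535 -0.6859  0.8418]
[array([212.3, 260.5]), array([194. , 113.4]), array([229.7, 259.8]), array([213.5, 112.1])]
[array([248.8, 298.8]), array([231.3, 124.8]), array([269.7, 297.9]), array([255.1, 123.1])]
```

View pics/w12.png

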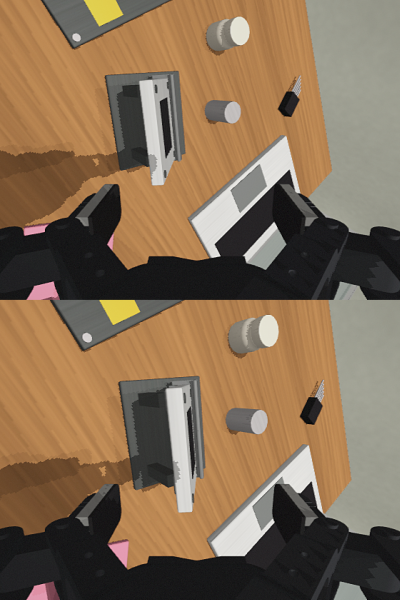

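The plate's upper edge lies within 2-3 px of the prediction: (232,119)-(251,294) back side, predicted (231,125)-(249,299). I'll finish the turn and approach, then check one crop.

```bash
python3 -m handwheel '[[0,0,0,-0.18,0,-0.3],[0,0,0,-0.18,0,-0.3],[-0.12,-0.35,0.42,0,0,0],[-0.12,-0.35,0.42,0,0,0],[0,0,0,0,0,0],[0,0,0,0,0,0]]'
python3 - <<'E'
from cov import *
c=cal("wrist");b=ctrl.get_image("wrist")
X,Y,Z=cover();to(O+.16*Z,frame(X,-Z))
P=[proj(c,O+x*X+y*Y+.11*Z) for x in(-.008,.008) for y in(-.065,.065)]
print(np.array(P))
im=cv2.resize(b[80:340,170:370,::-1],None,fx=2.3,fy=2.3,interpolation=cv2.INTER_CUBIC)
for q in P: cv2.drawMarker(im,tuple(int((v-o)*2.3) for v,o in zip(q,(170,80))),(0,0,255),0,10)
cv2.imwrite("pics/w3.png",im)
E
```

```text
clock: 3.45
position: [0.3909, -0.2348, 0.1726]
tool_rot: [2.106, 1.43, 0.498]
force: [0.0, 0.2, 0.8]
grip_width: 0.0857
finger_force: 0.0
now [ 0.3908 -0.2349  0.1729] shift [-0.1155 -0.2789  0.2817] turn [ 0.0412 -0.0228  0.019 ] shift in new axes [-0.1154 -0.2772  0.2834]
[[251.0658 304.043 ]
 [247.6749 115.7004]
 [273.5566 304.0041]
 [273.5992 115.7354]]
```

View pics/w3.png

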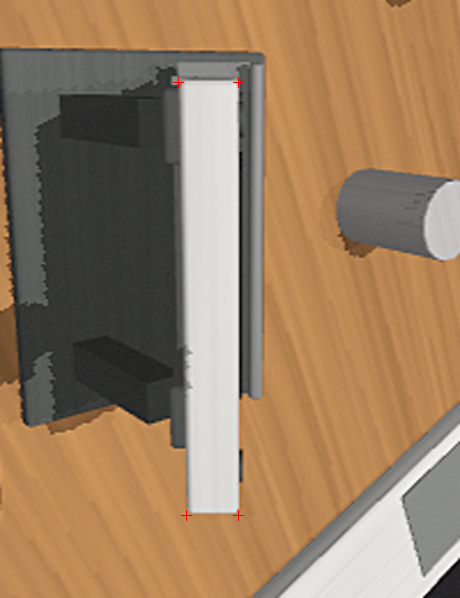

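The markers sit on the plate edge to within about 1 mm, so I'll grasp.

```bash
python3 -m handwheel '[[-0.06,-0.14,0.2,0,0,0],[-0.06,-0.14,0.3,0,0,0],[0,0,0.6,0,0,0],[0,0,0.6,0,0,0],[0,0,0.6,0,0,0],[0,0,0.6,0,0,0],[0,0,0.5,0,0,0],[0,0,0,0,0,0]]'
python3 - <<'E'
from cov import *
X,Y,Z=cover();to(O+.066*Z,frame(X,-Z))
E
```

```text
clock: 4.17
position: [0.4441, -0.2594, 0.0866]
tool_rot: [2.103, 1.431, 0.5]
force: [-0.1, -0.3, -0.5]
grip_width: 0.0852
finger_force: 0.0
now [ 0.4441 -0.2594  0.0866] shift [-0.0169 -0.0424 -0.0531] turn [ 0.057  -0.0394  0.025 ] shift in new axes [-0.0173 -0.0427 -0.0527]
```

```bash
python3 -m handwheel '[[0,-0.04,0,0.05,-0.04,0.02],[0,0,0,0,0,0],[0,0,0,0,0,0],[0,0,0,0,0,0],[0,0,0,0,0,0],[0,0,0,0,0,0]]' 1
python3 -m handwheel '[[0,0,0,0,0,0],[0,0,0,0,0,0],[0,0,0,0,0,0],[0,0,0,0,0,0]]'
python3 - <<'E'
from cov import *
s=ctrl.state();X,Y,Z=cover();to(O+.066*Z,frame(X,-Z));print(s["force"],s["wrist_torque"])
E
```

```text
clock: 4.67
position: [0.4405, -0.259, 0.0868]
tool_rot: [2.109, 1.428, 0.487]
force: [-14.4, 3.4, 26.5]
grip_width: 0.0146
finger_force: 58.6
clock: 5.0
position: [0.4405, -0.259, 0.0869]
tool_rot: [2.109, 1.428, 0.487]
force: [-7.2, 0.7, 15.9]
grip_width: 0.0145
finger_force: 58.6
now [ 0.4405 -0.259   0.0869] shift [0.0168 0.0419 0.0265] turn [0.0001 0.0309 0.0088] shift in new axes [0.0168 0.0419 0.0266]
[-7.181   0.6558 15.8855] [-0.4162 -0.4838 -0.1254]
```

```bash
python3 -m handwheel '[[0,0,-0.3,0,0,0],[0,0,-0.5,0,0,0],[0,0,-0.6,0,0,0],[0,0,-0.6,0,0,0],[0,0,-0.6,0,0,0],[0,0,-0.6,0,0,0],[0,0,-0.6,0,0,0],[0,0,-0.6,0,0,0]]'
cat > strip.py <<'E'
from h import *
S,T=cal("scene"),cal("top")
p=lambda off,l:[((x+.5)/5-.5+off[0],(y+.5)/5-.5+off[1]) for x,y in l]
s=np.array([onz(S,q,.012) for q in p((235,180),[(70,88),(310,108),(308,158),(61,138)])])
t=np.array([onz(T,q,.012) for q in p((245,200),[(327,175),(60,189),(56,122),(323,107)])])
for a in(s,t):
    d=a[1]-a[0]+a[2]-a[3];e=a[2]-a[1]+a[3]-a[0];print(a.mean(0),np.degrees(np.arctan2(-d[0],d[1])),np.degrees(np.arctan2(e[1],e[0])))
E
python3 - <<'E'
import strip
from cov import *
X,Y,Z=cover();a=np.radians(3.1)
to([.42,-.12,.20],frame([np.cos(a),np.sin(a),0],[0,0,-1]))
E
```

```text
clock: 5.67
position: [0.3684, -0.2293, 0.186]
tool_rot: [2.11, 1.429, 0.488]
force: [0.5, 0.6, -3.3]
grip_width: 0.0148
finger_force: 60.4
[ 0.4761 -0.0337  0.012 ] 3.367098292249095 4.28329991415243
[ 0.4736 -0.0353  0.012 ] 3.1526911187474553 3.393310187963695
now [ 0.3684 -0.2293  0.186 ] shift [ 4.02    0.4848 -0.2275] turn [ 5.4223  1.2232 -3.4848] shift in new axes [ 3.5442  1.9155 -0.4657]
```

```bash
python3 -m handwheel '[[0,0,0,0.678,0.153,-0.4356],[0,0,0,0.678,0.153,-0.4356],[0,0,0,0.678,0.153,-0.4356],[0,0,0,0.678,0.153,-0.4356],[0,0,0,0.678,0.153,-0.4356],[0,0,0,0.678,0.153,-0.4356],[0,0,0,0.678,0.153,-0.4356],[0,0,0,0.678,0.153,-0.4356]]'
python3 -m handwheel '[[0.4,0.2,0,0,0,0],[0.6,0.35,0,0,0,0],[0.6,0.35,0,0,0,0],[0.6,0.35,0,0,0,0],[0.6,0.35,0,0,0,0],[0.5,0.3,0,0,0,0],[0.2,0,0,0,0,0],[0,0,0,0,0,0]]'
python3 - <<'E'
from h import *
import pickle
c=cal("wrist");b=ctrl.get_image("wrist");pickle.dump((c,b),open("w4.pkl","wb"))
cv2.imwrite("pics/w4.png",b[:,:,::-1])
a=np.radians(3.2);to([.4745,-.0345,.15],frame([np.cos(a),np.sin(a),0],[0,0,-1]))
y=np.array([-np.sin(a),np.cos(a),0]);x=np.array([np.cos(a),np.sin(a),0])
print([proj(c,np.array([.4745,-.0345,.012])+i*.02*x+j*.08*y).round(1) for i,j in((-1,-1),(1,-1),(1,1),(-1,1))])
E
```

```text
clock: 6.33
position: [0.3775, -0.2218, 0.1869]
tool_rot: [2.151, 2.074, 0.188]
force: [0.2, -0.0, -3.5]
grip_width: 0.0144
finger_force: 60.3
clock: 7.0
position: [0.4378, -0.1171, 0.1964]
tool_rot: [2.148, 2.073, 0.195]
force: [-0.3, -1.4, -3.5]
grip_width: 0.0145
finger_force: 60.4
now [ 0.4376 -0.1178  0.1963] shift [2.8373 0.8041 1.7071] turn [ 1.647   0.1625 -0.7637] shift in new axes [2.7049 1.3817 1.5445]
[array([259.5, 172. ]), array([298., 167.]), array([285.3,  -9.4]), array([240.9,  -7.5])]
```

View pics/w4.png

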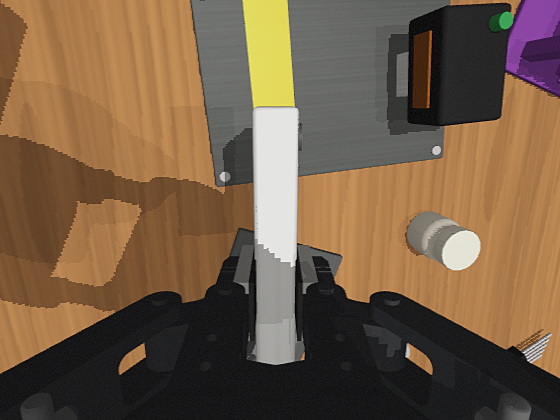

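The wrist view shows the strip at columns 254-295 on row 105, about 1.5 px right of the prediction. That moves the strip centre to x ≈ 0.476. The cover is held straight, with ribs towards the laser head.

```bash
python3 -m handwheel '[[0,0,0,0.4,0.04,-0.19],[0,0,0,0.45,0.04,-0.19],[0,0,0,0.45,0.04,-0.19],[0,0,0,0.4,0.04,-0.19],[0,0,0,0,0,0]]'
python3 -m handwheel '[[0.3,0.2,0.1,0,0,0],[0.5,0.3,0.2,0,0,0],[0.5,0.3,0.2,0,0,0],[0.5,0.3,0.2,0,0,0],[0.5,0.2,0.2,0,0,0],[0.3,0.1,0.1,0,0,0],[0,0,0,0,0,0]]'
python3 - <<'E'
from h import *
a=np.radians(3.2);to([.4755,-.0345,.0788],frame([np.cos(a),np.sin(a),0],[0,0,-1]))
E
```

```text
clock: 7.47
position: [0.4391, -0.1195, 0.1965]
tool_rot: [-2.157, -2.278, 0.009]
force: [0.2, -0.0, -2.7]
grip_width: 0.0147
finger_force: 60.4
clock: 8.05
position: [0.4753, -0.0367, 0.1656]
tool_rot: [-2.157, -2.278, 0.006]
force: [-0.3, -0.4, -3.8]
grip_width: 0.0147
finger_force: 60.4
now [ 0.4753 -0.0367  0.1656] shift [0.0689 0.0285 2.8946] turn [-0.0478 -0.0072 -0.0103] shift in new axes [0.0714 0.0119 2.8946]
```

```bash
python3 -m handwheel '[[0.07,0.02,0.3,-0.05,0,0],[0,0,0.5,0,0,0],[0,0,0.5,0,0,0],[0,0,0.5,0,0,0],[0,0,0.4,0,0,0],[0,0,0.3,0,0,0],[0,0,0.1,0,0,0],[0,0,0,0,0,0]]'
python3 -m handwheel '[[0,0,0.05,0,0,0],[0,0,0.05,0,0,0],[0,0,0.05,0,0,0],[0,0,0,0,0,0]]'
python3 - <<'E'
from h import *
a=np.radians(3.2);to([.4755,-.0345,.0788],frame([np.cos(a),np.sin(a),0],[0,0,-1]))
E
```

```text
clock: 8.72
position: [0.476, -0.0362, 0.0881]
tool_rot: [-2.161, -2.28, -0.0]
force: [-0.0, -0.5, -2.3]
grip_width: 0.0147
finger_force: 60.3
clock: 9.05
position: [0.4765, -0.036, 0.084]
tool_rot: [2.16, 2.28, 0.001]
force: [-0.2, -0.9, -2.9]
grip_width: 0.0149
finger_force: 60.4
now [ 0.4765 -0.036   0.084 ] shift [ 0.0506 -0.0316  0.1734] turn [ 0.0092  0.0014 -0.0132] shift in new axes [ 0.0507 -0.0313  0.1734]
```

```bash
python3 -m handwheel '[[0.05,-0.02,0.05,0,0,0],[0,0,0.05,0,0,0],[0,0,0.03,0,0,0],[0,0,0,0,0,0]]'
python3 -m handwheel '[[0,0,0.03,0,0,0],[0,0,0.03,0,0,0],[0,0,0,0,0,0]]'
python3 -m handwheel '[[0,0,0.03,0,0,0],[0,0,0,0,0,0],[0,0,0,0,0,0]]'
```

```text
clock: 9.38
position: [0.4756, -0.0344, 0.0798]
tool_rot: [2.16, 2.281, 0.001]
force: [0.4, -0.3, -2.2]
grip_width: 0.0144
finger_force: 60.4
clock: 9.63
position: [0.4759, -0.0344, 0.0782]
tool_rot: [2.16, 2.28, 0.001]
force: [-0.8, 1.0, 1.2]
grip_width: 0.0146
finger_force: 60.9
clock: 9.88
position: [0.4762, -0.0342, 0.0781]
tool_rot: [2.16, 2.28, 0.002]
force: [-3.2, 6.3, 19.3]
grip_width: 0.0145
finger_force: 63.4
```

```bash
python3 -m handwheel '[[0,0,-0.02,0,0,0],[0,0,0,0,0,0]]'
python3 -m handwheel '[[0,0,0,0,0,0],[0,0,0,0,0,0],[0,0,0,0,0,0],[0,0,0,0,0,0]]' 0.3
python3 - <<'E'
from h import *
b=ctrl.get_image("scene");t=ctrl.get_image("top")
f=lambda i,x,y:cv2.resize(i[y:y+75,x:x+100],(400,300),interpolation=cv2.INTER_CUBIC)
cv2.imwrite("pics/r5.png",np.hstack([f(b,222,150),f(t,235,190)])[:,:,::-1])
E
```

```text
clock: 10.05
position: [0.4759, -0.0344, 0.0782]
tool_rot: [2.16, 2.28, 0.001]
force: [-1.0, 5.1, 8.7]
grip_width: 0.0148
finger_force: 61.9
clock: 10.38
position: [0.4757, -0.0346, 0.0778]
tool_rot: [2.16, 2.28, 0.001]
force: [0.4, -0.1, -0.9]
grip_width: 0.06
finger_force: 0.0
```

View pics/r5.png

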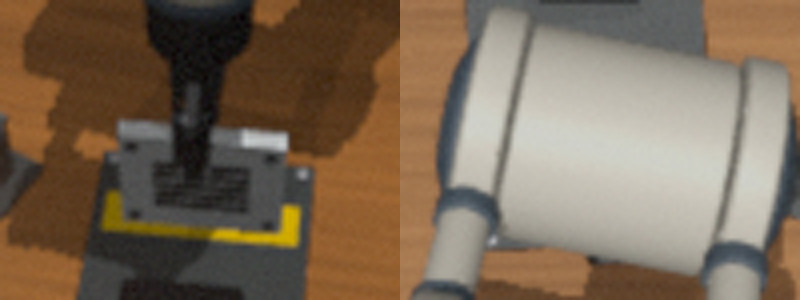

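The cover stands by itself on the strip (scene crop, lower edge about (115,215)-(270,230) on the yellow band) and the gripper is clear. Next, up and across to the key.

```bash
python3 -m handwheel '[[0,0,-0.2,0,0,0],[0,0,-0.4,0,0,0],[0,0,-0.6,0,0,0],[0,0,-0.7,0,0,0],[0,0,-0.7,0,0,0],[0,0,-0.7,0,0,0],[0,0,-0.7,0,0,0],[0,0,-0.3,0,0,0]]' 0.3
python3 - <<'E'
from h import *
a=np.radians(-5);to([.4115,.354,.18],frame([np.cos(a),np.sin(a),0],[0,0,-1]))
E
```

```text
clock: 11.15
position: [0.4765, -0.0346, 0.2097]
tool_rot: [2.158, 2.279, 0.003]
force: [0.9, 0.0, -0.2]
grip_width: 0.0595
finger_force: 0.0
now [ 0.4765 -0.0346  0.2097] shift [13.0538 -1.4644  0.9733] turn [0.0323 0.0049 1.1793] shift in new axes [12.7165 -3.2871  0.9901]
```

```bash
python3 -m handwheel '[[0.6,-0.1,0,0,0,0],[0.85,-0.1,0,0,0,0],[0.85,-0.1,0,0,0,0],[0.85,-0.1,0,0,0,0],[0.85,-0.1,0,0,0,0],[0.85,-0.1,0,0,0,0],[0.85,-0.1,0,0,0,0],[0.85,-0.1,0,0,0,0]]' 0
python3 -m handwheel '[[0.85,-0.1,0,0,0,0],[0.85,-0.1,0,0,0,0],[0.85,-0.1,0,0,0,0],[0.85,-0.1,0,0,0,0],[0.85,-0.1,0,0,0,0],[0.85,-0.1,0,0,0,0],[0.85,-0.06,0,0,0,0],[0.5,0,0,0,0,0]]'
python3 -m handwheel '[[0,0,0.2,0,0,0.4],[0,0,0.3,0,0,0.4],[0,0,0.3,0,0,0.38],[0,0,0.2,0,0,0],[0,0,0,0,0,0]]'
cat > key.py <<'E'
from h import *
def box(o,yaw,xs,ys,zs):
    a=np.radians(yaw);x=np.array([np.cos(a),np.sin(a),0]);y=np.array([-np.sin(a),np.cos(a),0])
    return [np.array(o)+i*x+j*y+[0,0,z] for z in zs for i,j in((-xs,-ys),(xs,-ys),(xs,ys),(-xs,ys))]
E
python3 - <<'E'
from key import *
a=np.radians(-5);to([.4115,.354,.18],frame([np.cos(a),np.sin(a),0],[0,0,-1]))
c=cal("wrist");b=ctrl.get_image("wrist")
import pickle;pickle.dump((c,b),open("wk.pkl","wb"))
im=cv2.resize(b[:,:,::-1],(800,600),interpolation=cv2.INTER_CUBIC);m=800/560
for pts,col in((box([.4115,.354,0],-5,.008,.022,[.105]),(255,255,0)),(box([.4115,.354,0],-5,.03,.03,[.055]),(0,255,0)),(box([.5775,.3375,0],-4.5,.017,.017,[.075]),(0,0,255))):
    for q in pts: u=proj(c,q);print(u.round(1),end=" ");cv2.drawMarker(im,tuple(int(v*m) for v in u),col,0,8)
    print()
cv2.imwrite("pics/wk.png",im)
E
```

```text
clock: 11.82
position: [0.4405, 0.1616, 0.2068]
tool_rot: [2.16, 2.28, 0.0]
force: [1.0, 0.2, 0.5]
grip_width: 0.0854
finger_force: 0.0
clock: 12.48
position: [0.41, 0.3547, 0.2067]
tool_rot: [2.159, 2.282, 0.001]
force: [0.9, 0.2, -0.1]
grip_width: 0.0852
finger_force: 0.0
clock: 12.9
position: [0.4103, 0.3519, 0.1756]
tool_rot: [2.315, 2.124, -0.003]
force: [0.2, 0.1, -0.3]
grip_width: 0.0853
finger_force: 0.0
now [0.4103 0.3519 0.1756] shift [ 0.0726  0.0333 -0.1458] turn [-0.0085  0.0117  0.0094] shift in new axes [ 0.0729  0.0334 -0.1457]
[265.6 233. ] [288.1 233.1] [288.8 171.8] [265.1 171.7] 
[241.4 222. ] [311.8 222. ] [313.8 151.3] [239.5 151.2] 
[466.6 216.8] [509.7 216.5] [517.1 174. ] [472.5 174.3]
```

View pics/wk.png

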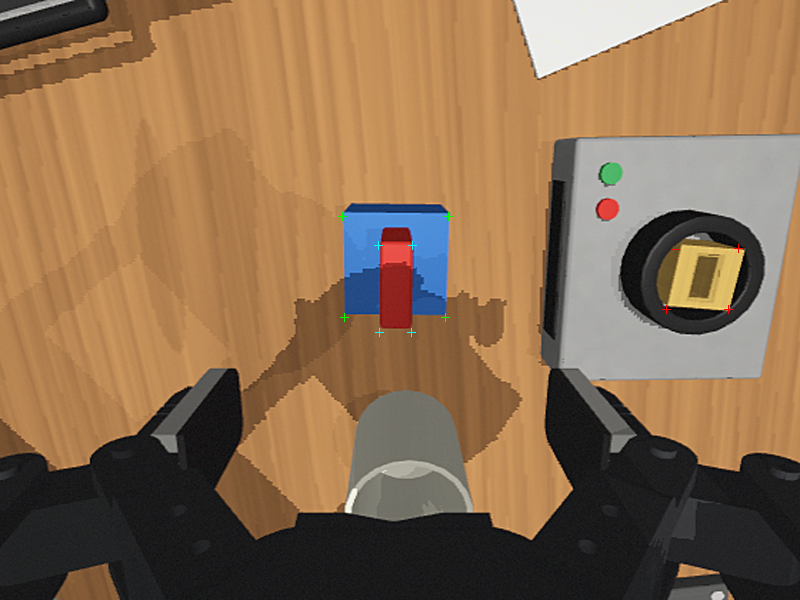

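Key head top spans (381-411, 241-327) and the holder (344-449, 212-315). Both sit about 1.5-2 mm further in +y than predicted, so I take the key at (0.4115, 0.356) with yaw -5°. The brass is at (668-745, 243-311), slot centre about (706,277), and gets refined from above with the key in hand.

```bash
python3 -m handwheel '[[0.13,0.03,0.2,0,0,0],[0,0,0.5,0,0,0],[0,0,0.6,0,0,0],[0,0,0.6,0,0,0],[0,0,0.6,0,0,0],[0,0,0.6,0,0,0],[0,0,0.5,0,0,0],[0,0,0,0,0,0]]'
python3 -m handwheel '[[0,0,0.05,0,0,0],[0,0,0,0,0,0]]'
python3 - <<'E'
from key import *
a=np.radians(-5);to([.4115,.3558,.066],frame([np.cos(a),np.sin(a),0],[0,0,-1]))
E
python3 -m handwheel '[[0,0,0,0,0,0],[0,0,0,0,0,0],[0,0,0,0,0,0],[0,0,0,0,0,0],[0,0,0,0,0,0],[0,0,0,0,0,0],[0,0,0,0,0,0],[0,0,0,0,0,0]]' 1
```

```text
clock: 13.62
position: [0.4112, 0.3558, 0.0666]
tool_rot: [-2.316, -2.123, 0.004]
force: [-0.6, -0.3, -0.2]
grip_width: 0.0856
finger_force: 0.0
clock: 13.78
position: [0.4126, 0.3567, 0.068]
tool_rot: [2.316, 2.122, 0.002]
force: [-0.0, -0.2, 0.3]
grip_width: 0.0853
finger_force: 0.0
now [0.4126 0.3567 0.068 ] shift [-0.0332 -0.0329  0.0652] turn [ 0.011  -0.0051  0.0016] shift in new axes [-0.0331 -0.0328  0.0653]
clock: 14.45
position: [0.4121, 0.3564, 0.0677]
tool_rot: [2.316, 2.122, 0.001]
force: [-2.0, -0.8, 6.5]
grip_width: 0.0142
finger_force: 58.7
```

```bash
python3 -m handwheel '[[0,0,-0.2,0,0,0],[0,0,-0.4,0,0,0],[0,0,-0.6,0,0,0],[0,0,-0.6,0,0,0],[0,0,-0.6,0,0,0],[0,0,-0.6,0,0,0],[0,0,-0.6,0,0,0],[0,0,-0.4,0,0,0]]'
python3 - <<'E'
from key import *
a=np.radians(-5);to([.578,.275,.19],frame([np.cos(a),np.sin(a),0],[0,0,-1]))
E
```

```text
clock: 15.12
position: [0.4123, 0.3566, 0.1894]
tool_rot: [2.316, 2.122, 0.003]
force: [0.5, -0.9, -1.2]
grip_width: 0.0147
finger_force: 58.8
now [0.4123 0.3566 0.1894] shift [-2.2273  5.739  -0.0109] turn [ 0.016  -0.0092 -0.001 ] shift in new axes [-2.228   5.7387 -0.0195]
```

```bash
python3 -m handwheel '[[-0.2,0.5,0,0,0,0],[-0.3,0.8,0,0,0,0],[-0.3,0.9,0,0,0,0],[-0.35,0.9,0,0,0,0],[-0.35,0.9,0,0,0,0],[-0.35,0.9,0,0,0,0],[-0.35,0.8,0,0,0,0],[0,0,0,0,0,0]]'
python3 -m handwheel '[[0,0,0,0,0,0],[0,0,0,0,0,0]]'
python3 - <<'E'
from key import *
import pickle
c=cal("wrist");b=ctrl.get_image("wrist");pickle.dump((c,b),open("wl.pkl","wb"))
h=cv2.cvtColor(b,cv2.COLOR_RGB2HSV)
u=proj(c,[.579,.338,.075]);print("pred",u)
x0,y0=int(u[0])-70,int(u[1])-70
m=cv2.inRange(h,(15,110,90),(32,255,255));mm=np.zeros_like(m);mm[max(y0,0):y0+140,x0:x0+140]=m[max(y0,0):y0+140,x0:x0+140]
cs,_=cv2.findContours(mm,cv2.RETR_EXTERNAL,cv2.CHAIN_APPROX_NONE);k=max(cs,key=cv2.contourArea);r=cv2.minAreaRect(k);print(r,cv2.contourArea(k))
q=np.array([onz(c,p,.075) for p in cv2.boxPoints(r)]);print(q,q.mean(0),[np.linalg.norm(q[i]-q[i-1]) for i in range(4)],[np.degrees(np.arctan2(*(q[i]-q[i-1])[1::-1])) for i in range(4)])
im=cv2.resize(b[max(y0-20,0):,max(x0-100,0):x0+240,::-1],None,fx=2,fy=2)[:600,:800]
cv2.imwrite("pics/wl.png",im);print(max(x0-100,0),max(y0-20,0))
E
```

```text
clock: 15.78
position: [0.5805, 0.2732, 0.1876]
tool_rot: [2.318, 2.118, 0.003]
force: [-1.5, -0.7, -0.4]
grip_width: 0.0142
finger_force: 58.8
clock: 15.95
position: [0.5761, 0.2757, 0.1874]
tool_rot: [-2.317, -2.122, 0.0]
force: [-0.2, -0.1, -0.4]
grip_width: 0.0143
finger_force: 58.8
pred [271.8971 113.0828]
((270.5400695800781, 111.46551513671875), (46.319908142089844, 46.319908142089844), 4.289153099060059) 1889.5
[[0.5575 0.325  0.075 ]
 [0.5638 0.3586 0.075 ]
 [0.5981 0.3531 0.075 ]
 [0.5929 0.3193 0.075 ]] [0.5781 0.339  0.075 ] [np.float64(0.03589877227645986), np.float64(0.03416409021610843), np.float64(0.03474159694068344), np.float64(0.034242295835516606)] [np.float64(170.72565814818682), np.float64(79.3525282996357), np.float64(-9.13194639535958), np.float64(-98.70777689343092)]
101 23
```

View pics/wl.png

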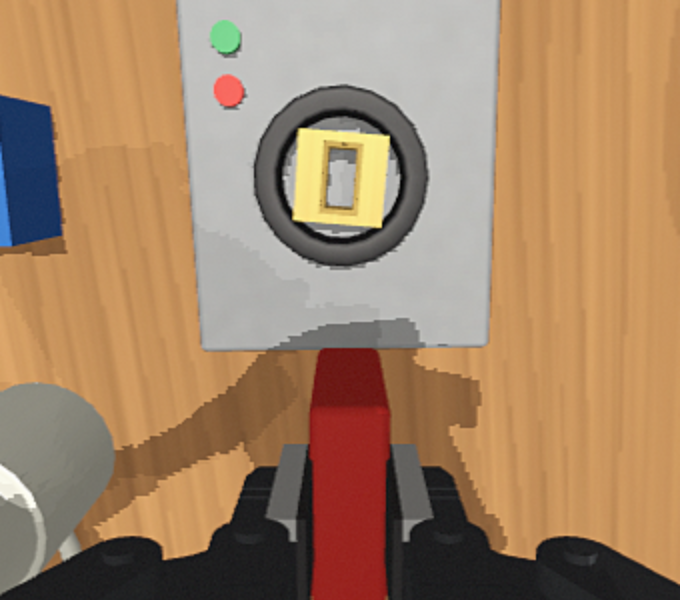

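The brass centre measures (0.578, 0.339), with sides of 34-36 mm at z = 75 mm as expected, and yaw about -9.5°. In the crop the slot centre (342,177) coincides with the brass centre. I'll turn 4.5° clockwise and hover over it.

```bash
python3 -m handwheel '[[0.3,0,0,0,0,0.3],[0.5,0,0.2,0,0,0.35],[0.5,0,0.5,0,0,0],[0.5,0,0.5,0,0,0],[0.3,0,0.5,0,0,0],[0,0,0.3,0,0,0],[0,0,0,0,0,0],[0,0,0,0,0,0]]'
cat > t.py <<'E'
from key import *
import sys
a=np.radians(-9.5);to([.578,.3395,float(sys.argv[1])],frame([np.cos(a),np.sin(a),0],[0,0,-1]))
E
python3 t.py .118
```

```text
clock: 16.67
position: [0.5852, 0.3375, 0.1272]
tool_rot: [2.397, 2.03, -0.001]
force: [0.6, -0.3, 0.2]
grip_width: 0.0141
finger_force: 58.8
now [0.5852 0.3375 0.1272] shift [ 0.0255 -0.2461  0.3074] turn [-0.0022  0.0061  0.0056] shift in new axes [ 0.0252 -0.2462  0.3073]
```

```bash
python3 -m handwheel '[[0.03,-0.13,0,0,0,0],[0,-0.12,0.15,0,0,0],[0,0,0.1,0,0,0],[0,0,0,0,0,0],[0,0,0,0,0,0]]'
python3 t.py .118
```

```text
clock: 17.08
position: [0.5784, 0.34, 0.12]
tool_rot: [2.397, 2.03, 0.001]
force: [-0.2, -0.1, -0.6]
grip_width: 0.0147
finger_force: 58.8
now [0.5784 0.34   0.12  ] shift [-0.0178 -0.0111  0.0667] turn [ 0.0052 -0.0006  0.0023] shift in new axes [-0.0178 -0.0111  0.0667]
```

```bash
python3 -m handwheel '[[-0.01,-0.01,0.1,0,0,0],[0,0,0.1,0,0,0],[0,0,0.1,0,0,0],[0,0,0,0,0,0]]'
python3 -m handwheel '[[0,0,0.1,0,0,0],[0,0,0.1,0,0,0],[0,0,0,0,0,0]]'
```

```text
clock: 17.42
position: [0.5778, 0.3397, 0.1101]
tool_rot: [2.397, 2.03, -0.001]
force: [-0.4, -0.2, -1.4]
grip_width: 0.0144
finger_force: 58.8
clock: 17.67
position: [0.5779, 0.3397, 0.1042]
tool_rot: [2.397, 2.03, -0.0]
force: [-0.2, -0.7, -0.9]
grip_width: 0.0145
finger_force: 58.8
```

Already about 9 mm below the contact height with no force, so the blade is in the slot.

```bash
python3 -m handwheel '[[0,0,0.1,0,0,0],[0,0,0.1,0,0,0],[0,0,0.1,0,0,0],[0,0,0.1,0,0,0],[0,0,0,0,0,0]]'
python3 -m handwheel '[[0,0,0.06,0,0,0],[0,0,0.05,0,0,0],[0,0,0,0,0,0]]'
python3 -m handwheel '[[0,0,0.03,0,0,0],[0,0,0.02,0,0,0],[0,0,0,0,0,0]]'
```

```text
clock: 18.08
position: [0.5778, 0.3397, 0.0922]
tool_rot: [2.397, 2.03, -0.001]
force: [0.4, -0.3, -0.8]
grip_width: 0.0145
finger_force: 58.8
clock: 18.33
position: [0.5781, 0.3398, 0.0894]
tool_rot: [2.397, 2.03, 0.0]
force: [-0.6, 0.5, -0.6]
grip_width: 0.0142
finger_force: 58.8
clock: 18.58
position: [0.5781, 0.3399, 0.0881]
tool_rot: [2.397, 2.03, 0.001]
force: [-0.8, 0.0, -1.3]
grip_width: 0.0145
finger_force: 58.8
```

```bash
python3 -m handwheel '[[0,0,0.03,0,0,0],[0,0,0,0,0,0],[0,0,0,0,0,0]]'
python3 -m handwheel '[[0,0,0.03,0,0,0],[0,0,0,0,0,0],[0,0,0,0,0,0]]'
```

```text
clock: 18.83
position: [0.5783, 0.34, 0.0877]
tool_rot: [2.397, 2.03, 0.002]
force: [-1.2, 0.2, 5.3]
grip_width: 0.0142
finger_force: 59.5
clock: 19.08
position: [0.5785, 0.3401, 0.0876]
tool_rot: [2.397, 2.03, 0.003]
force: [-4.3, -2.2, 15.9]
grip_width: 0.0141
finger_force: 60.9
```

Fully home: the shoulder seats at TCP z = 0.0877, as predicted. Now turn clockwise while watching the wrist torque.

```bash
cat > w.py <<'E'
from h import *
s=ctrl.state();x=R.from_rotvec(s["tool_rot"]).as_matrix();print("yaw",np.degrees(np.arctan2(x[1,1],x[0,1])).round(2),"tq",s["wrist_torque"],"F",s["force"],"q6",s["q"][5],s["position"])
E
python3 w.py
python3 -m handwheel '[[0,0,-0.02,0,0,0.3],[0,0,0,0,0,0.6],[0,0,0,0,0,0.7],[0,0,0,0,0,0.7],[0,0,0,0,0,0.7],[0,0,0,0,0,0.7],[0,0,0,0,0,0.7],[0,0,0,0,0,0.7]]' | tail -3
python3 w.py
python3 -m handwheel '[[0,0,0,0,0,0.6],[0,0,0,0,0,0.6],[0,0,0,0,0,0.6],[0,0,0,0,0,0.5],[0,0,0,0,0,0.4],[0,0,0,0,0,0.2],[0,0,0,0,0,0]]' | tail -3
python3 w.py
```

```text
yaw -9.47 tq [-0.3959  0.782  -0.0066] F [-4.3378 -2.2435 15.9012] q6 0.6081721679636626 [0.5785 0.3401 0.0876]
force: [1.3, -2.5, 6.5]
grip_width: 0.0143
finger_force: 59.7
yaw -44.78 tq [-0.4136 -0.2389  0.0446] F [ 1.3241 -2.5264  6.4982] q6 1.224287454265228 [0.5789 0.3399 0.0876]
force: [1.9, -3.0, 5.8]
grip_width: 0.0141
finger_force: 59.7
yaw -64.59 tq [-0.6151 -0.3107 -0.0336] F [ 1.9136 -2.9974  5.8459] q6 1.5700536330461998 [0.579  0.3398 0.0877]
```

```bash
python3 -m handwheel '[[0,0,0,0,0,0.3],[0,0,0,0,0,0.3],[0,0,0,0,0,0.2],[0,0,0,0,0,0]]' | tail -3; python3 w.py
python3 -m handwheel '[[0,0,0,0,0,0.2],[0,0,0,0,0,0.2],[0,0,0,0,0,0.2],[0,0,0,0,0,0]]' | tail -3; python3 w.py
python3 -m handwheel '[[0,0,0,0,0,0.2],[0,0,0,0,0,0.2],[0,0,0,0,0,0]]' | tail -3; python3 w.py
```

```text
force: [1.6, -3.1, 7.0]
grip_width: 0.014
finger_force: 59.7
yaw -70.08 tq [-0.673  -0.3409 -0.0205] F [ 1.5513 -3.0895  6.97  ] q6 1.6659261399113905 [0.5791 0.3397 0.0876]
force: [2.2, -3.5, 6.5]
grip_width: 0.0146
finger_force: 59.7
yaw -74.2 tq [-0.8214 -0.3432  0.0313] F [ 2.181  -3.5356  6.544 ] q6 1.737847842832694 [0.5791 0.3397 0.0877]
force: [2.3, -3.7, 6.2]
grip_width: 0.0143
finger_force: 59.8
yaw -76.95 tq [-0.7346 -0.3132 -0.0176] F [ 2.3135 -3.6982  6.1554] q6 1.785827486337598 [0.579  0.3397 0.0877]
```

```bash
python3 -m handwheel '[[0,0,0,0,0,0.2],[0,0,0,0,0,0.2],[0,0,0,0,0,0]]' | tail -3; python3 w.py
python3 -m handwheel '[[0,0,0,0,0,0.2],[0,0,0,0,0,0.2],[0,0,0,0,0,0]]' | tail -3; python3 w.py
python3 -m handwheel '[[0,0,0,0,0,0.2],[0,0,0,0,0,0.1],[0,0,0,0,0,0]]' | tail -3; python3 w.py
```

```text
force: [2.1, -3.9, 6.8]
grip_width: 0.0144
finger_force: 59.8
yaw -79.7 tq [-0.7478 -0.3285 -0.1001] F [ 2.0596 -3.8954  6.8263] q6 1.8338303480604952 [0.5791 0.3396 0.0876]
force: [1.3, -4.8, 7.0]
grip_width: 0.0145
finger_force: 59.8
yaw -82.46 tq [-0.8802 -0.3018  0.027 ] F [ 1.3153 -4.7743  7.0389] q6 1.8818420542237098 [0.5791 0.3396 0.0876]
force: [1.1, -3.9, 7.9]
grip_width: 0.0141
finger_force: 59.8
yaw -84.46 tq [-1.038  -0.2781  0.2228] F [ 1.0913 -3.9408  7.8708] q6 1.9169108045517338 [0.579  0.3395 0.0876]
```

```bash
python3 -m handwheel '[[0,0,0,0,0,0.15],[0,0,0,0,0,0.1],[0,0,0,0,0,0]]' | tail -3; python3 w.py
python3 -m handwheel '[[0,0,0,0,0,0.15],[0,0,0,0,0,0.1],[0,0,0,0,0,0]]' | tail -3; python3 w.py
```

```text
force: [1.7, -4.0, 6.6]
grip_width: 0.0142
finger_force: 60.0
yaw -86.16 tq [-0.9561 -0.2656  0.491 ] F [ 1.7298 -3.966   6.6327] q6 1.946726437546288 [0.579  0.3395 0.0876]
force: [0.6, -5.3, 7.9]
grip_width: 0.0142
finger_force: 60.3
yaw -87.86 tq [-0.9906 -0.2452  0.8607] F [ 0.612  -5.2539  7.8732] q6 1.9764887230139718 [0.5789 0.3395 0.0876]
```

The torque rises steeply after 75° of turn, to 0.86 N m against 0.05 N m friction, so the key is at the stop. I'll relax slightly within the play, open and retreat.

```bash
python3 -m handwheel '[[0,0,0,0,0,-0.2],[0,0,0,0,0,-0.1],[0,0,0,0,0,0]]' | tail -3; python3 w.py
python3 -m handwheel '[[0,0,0,0,0,0],[0,0,0,0,0,0],[0,0,0,0,0,0],[0,0,0,0,0,0],[0,0,0,0,0,0]]' 0.2
python3 -m handwheel '[[0,0,-0.2,0,0,0],[0,0,-0.4,0,0,0],[0,0,-0.6,0,0,0],[0,0,-0.6,0,0,0],[0,0,-0.6,0,0,0],[0,0,-0.6,0,0,0],[0,0,-0.6,0,0,0],[0,0,0,0,0,0]]'
python3 - <<'E'
from key import *
import pickle
c=cal("wrist");b=ctrl.get_image("wrist");pickle.dump((c,b),open("wf.pkl","wb"))
h=cv2.cvtColor(b,cv2.COLOR_RGB2HSV);u=proj(c,[.578,.339,.1]);print(u)
def rect(m,z,n):
    cs,_=cv2.findContours(m,cv2.RETR_EXTERNAL,cv2.CHAIN_APPROX_NONE);k=max(cs,key=cv2.contourArea);r=cv2.minAreaRect(k)
    q=np.array([onz(c,p,z) for p in cv2.boxPoints(r)]);d=[q[i]-q[i-1] for i in(1,2)];print(n,r,q.mean(0),[(np.linalg.norm(e),np.degrees(np.arctan2(e[1],e[0]))) for e in d])
rect(cv2.inRange(h,(15,110,90),(32,255,255)),.075,"brass")
rect(cv2.inRange(h,(0,150,80),(8,255,255))|cv2.inRange(h,(172,150,80),(180,255,255)),.125,"red")
S=cal("scene");i=ctrl.get_image("scene");hs=cv2.cvtColor(i,cv2.COLOR_RGB2HSV)
cv2.imwrite("pics/fin.png",i[:,:,::-1])
m=cv2.inRange(hs,(22,150,120),(32,255,255))[190:230,235:310];print("yellow rows",np.where(m.any(1))[0][[0,-1]]+190,"cols",np.where(m.any(0))[0][[0,-1]]+235)
cc=np.array([.4757,-.0346,.012])
print([proj(S,q).round(1) for q in box(cc,3.2,.008,.065,[0,.11])])
d=cv2.absdiff(i,cv2.imread("pics/scene0.png")[:,:,::-1]).max(2)
print("diff mug/weight/jar",[d[y-8:y+8,x-8:x+8].max() for x,y in((352,190),(175,217),(207,240))])
E
```

```text
force: [1.6, -5.2, 7.7]
grip_width: 0.0143
finger_force: 60.0
yaw -85.72 tq [-0.9975 -0.2501  0.4585] F [ 1.6163 -5.178   7.6501] q6 1.9389856833498667 [0.5789 0.3395 0.0876]
clock: 23.17
position: [0.578, 0.3399, 0.0868]
tool_rot: [3.139, 0.115, 0.001]
force: [-0.1, 0.5, 0.6]
grip_width: 0.0683
finger_force: 0.0
clock: 23.83
position: [0.5798, 0.3408, 0.2001]
tool_rot: [-3.137, -0.115, -0.01]
force: [0.4, 0.2, 0.7]
grip_width: 0.0688
finger_force: 0.0
[277.3049 199.7015]
brass ((279.5, 185.0), (370.0, 559.0), 90.0) [0.5631 0.3362 0.075 ] [(np.float64(0.41445990643681613), np.float64(-85.84043949341695)), (np.float64(0.32890778556223177), np.float64(-164.41917711123506))]
red ((276.7588806152344, 200.62435913085938), (69.1808853149414, 21.944091796875), 85.91438293457031) [0.5828 0.3398 0.125 ] [(np.float64(0.015098898701971002), np.float64(-81.70208459073201)), (np.float64(0.05028765460675802), np.float64(-171.34609734444334))]
yellow rows [197 211] cols [247 296]
[array([252.4, 200.5]), array([251.8, 204.3]), array([291.2, 207.6]), array([291.6, 203.8]), array([250.9, 178.5]), array([250.2, 182.5]), array([292.7, 185.9]), array([293.1, 181.9])]
diff mug/weight/jar [np.uint8(54), np.uint8(13), np.uint8(11)]
```

```bash
python3 - <<'E'
from key import *
import pickle
c,b=pickle.load(open("wf.pkl","rb"));h=cv2.cvtColor(b,cv2.COLOR_RGB2HSV)
u=proj(c,[.578,.339,.075]).astype(int);x,y=u;m=cv2.inRange(h,(20,110,90),(32,255,255))
k=np.zeros_like(m);cv2.circle(k,(int(x),int(y)),42,255,-1);m&=k
pts=cv2.findNonZero(m);r=cv2.minAreaRect(pts);print("brass",r,len(pts))
q=np.array([onz(c,p,.075) for p in cv2.boxPoints(r)]);print(q.mean(0),[(np.linalg.norm(q[i]-q[i-1])*1e3,np.degrees(np.arctan2(*(q[i]-q[i-1])[1::-1]))) for i in(1,2)])
a=cv2.imread("pics/scene0.png");f=cv2.imread("pics/fin.png")
for n,(X,Y) in dict(mug=(350,191),weight=(175,217),jar=(207,240)).items():
    r=cv2.matchTemplate(f[Y-26:Y+26,X-26:X+26],a[Y-20:Y+20,X-20:X+20],cv2.TM_CCOEFF_NORMED);print(n,cv2.minMaxLoc(r)[1::2])
# cover: grey-white low-saturation pixels over the stage
s=cv2.cvtColor(f,cv2.COLOR_BGR2HSV);w=cv2.inRange(s,(0,0,95),(180,60,255));w=w[165:225,235:310]
cs,_=cv2.findContours(w,cv2.RETR_EXTERNAL,cv2.CHAIN_APPROX_SIMPLE);k=max(cs,key=cv2.contourArea);print((cv2.approxPolyDP(k,2,True)[:,0]+[235,165]).tolist())
E
```

```text
brass ((276.466796875, 189.85775756835938), (44.21239471435547, 40.31703186035156), 76.86598205566406) 685
[0.58   0.3397 0.075 ] [(np.float64(33.530655635212185), np.float64(-72.5973709275162)), (np.float64(37.98730614159172), np.float64(-162.11730202080523))]
mug (0.7627869844436646, (6, 6))
weight (0.9932981133460999, (6, 6))
jar (0.995517909526825, (6, 6))
[[251, 181], [252, 184], [293, 187], [293, 183]]
```

The brass has turned to -72.6°, which is the stop. The cover's top edge is where an upright cover would put it, and the mug, weight and jar have not moved. Handing in.

```bash
python3 -c "
from rig import ctrl
print(ctrl.sign_off())"
```

```text
the job is handed in; nothing more can be done
None
```

The job is handed in: the cover stands upright on the strip with its ribs towards the laser head, and the key is fully home in the lock, turned clockwise to the stop and left there, at about 24 s of the 51 s allowed.

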